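# Put the glaze-testing kit back in its fitted holders

## Robot

A 7-joint arm with a two-finger parallel gripper is mounted at the origin on a cart in front of the work surface, level with it; the furniture and walls round the work are solid. World frame = base frame: x ahead of the robot, y to its left, z up, the work surface at z = 0. Lengths are in mm, angles in rad, forces in N, time in s.
With the tool pointing down it reaches from about 400 to 900 mm from the base axis. Payload 5.6 kg.
Tool frame: the origin (TCP) lies midway between the tips of the shut fingers; the grasp point (between the pads) lies 19 mm behind it; z points along the fingers, y is the line along which they close (so a half turn about z gives the same grasp; the last joint's range is limited). The gripper opens to 92 mm and grips with 3 to 60 N. Pads are 20 mm wide; open, the fingers measure 128 mm over their backs; the gripper's body (75 mm by 189 mm) begins 69 mm behind the grasp point.
Start: joints at [-1.393, 0.468, -0.012, 1.603, 0.006, 1.071, -0.056], TCP at [142.398, 634.217, 214.592] pointing down, gripper open.
Joint ranges: [-2.53, 2.53], [-0.31, 2.02], [-1.57, 1.55], [0.28, 2.44], [-1.29, 4.43], [0.15, 1.84], [-2.92, 2.92]. Speed limits (rad/s): [2.57, 2.57, 3.14, 3.14, 3.14, 3.14, 3.14].

## Interface

Orientations are given as a rotation vector (axis times angle).
In Python, from cell import robot, grip, kin, viewer gives the robot as it stands. Calls block until the motion is done:
- robot.movep(position, orientation): joint-space move of the TCP to a pose.
- robot.servo_line(position, feed=150, rotation=None): straight line of the TCP; rotation=None keeps the orientation; feed is the mean speed in mm/s.
- robot.goto_joints(angles): joint-space move.
- grip(opening, newtons=None): opening from 0.0 (shut) to 1.0 (fully open); newtons is the grip in N (None keeps the last); returns when the fingers have stopped.
- robot.hold(seconds).
- kin.ik(position, orientation): joint angles nearest the present ones, or None.
- robot.observe(): the state.
- viewer.read_camera(name): name is "side" or "top" or "wrist"; returns the picture (400x640x3 uint8, red, green, blue); there is no depth.
- viewer.camera_info(name): a dict with "camera_matrix" (3x3 intrinsics, pixels), "k1" (the pictures are not rectified: a ray, as slopes to the right and down, at radius r is drawn at 1 + k1 r^2 times it, then the intrinsics apply), "R" (3x3) and "t" (3): a world point X has camera coordinates R X + t. Camera axes: x right, y down, z forward; pixel columns grow to the right and rows downward; lengths in mm; the calibration is good to about 2 mm. A picture is of the moment at which its call begins: read the wrist's pose just before it. camera_info takes no time and is no camera call; for the wrist camera it gives the pose at the moment of the call.
A pose or a line that the arm cannot do raises robot.IKError and nothing moves.
- robot.job_done(): hands the job in; it is judged then, once.
Trained networks look in the newest picture that a camera, given by its name, has taken for a name from the list of things; names that differ only in an ending like _2 or _b are one class to them, and where a whole thing is asked for, a point or a joint stands for the part that bears it (a point fixed in the world has none). Each returns a list of dicts, best first, with "confidence" (0 to 1); they miss things now and then, are a little off and sometimes report something else, mostly with a low value. They report only what shows in the picture. A call takes as long as a camera call. They do not tell look-alikes from the thing itself.
- viewer.silhouettes(name, camera): "mask" (400x640 bool, what is visible of it).
- viewer.pinpoint(name, camera): "at" ([x, y, z] in mm, in the coordinates of the camera as it stood for that picture, good to about 4 mm: a listed point, or the origin of a listed thing).
The state is a dict: "t": time; "joints": joint angles; "joint_velocities": joint speeds; "joint_torque": joint torques, N m; "tcp_pos": TCP position; "tcp_rot": TCP orientation; "contact_force": force on the tool from outside, world axes, zero at the start; "wrist_torque": the same for the moment, N m; "grip_width": opening from 0.0 (shut) to 1.0 (fully open); "grip_force": force on a finger pad.
Only numpy, scipy, OpenCV 4.12 (cv2) and the standard library are available. Lean on these libraries where they do the work, as an engineer would, in place of code of your own. Each camera call takes 0.05 s, during which the arm holds its last target. There are 200 camera calls.

## Task

Put the glaze-testing kit away in its five cork-lined wooden holders, each piece fully down in the well that fits it: the colour jar, the plaster plug and the clay stamp upright in the large, middle and small round wells, the test tile flat in the rectangular well and the marker in the long slot. The stamp was left in the jar's well, so it has to come out of there before the jar goes in. Let go of everything at the end.

Things in the scene. Friction and masses are not known exactly. Their poses are not given: they have to be found in the camera images.
- jar_center (a point): Small round jar with an orange band and a flat black lid, 48 mm diameter, 58 mm tall, standing upright on the table. The point is on its axis half-way up, 29 mm above its underside; z up.
- plug_center (a point): White plaster plug, a slightly tapered round stub, 34 mm diameter at the foot, a few mm narrower at the top, 30 mm tall, standing upright on the table. The point is on its axis half-way up, 15 mm above its underside; z up.
- stamp_center (a point): Small turned-wood clay stamp, 20 mm diameter, 45 mm tall, with a waist. At the start it stands upright, wrongly, somewhere in the well of the jar's holder (the largest round well). The point is on its axis half-way up, 22.5 mm above its underside; z up.
- tile_center (a point): Rectangular glaze test tile, 74 mm (its x axis) by 51 mm (its y axis), 10 mm thick, lying flat on the table among the other loose things in front of the robot (tiles and jars further off to the side on the table are not part of the job). The point is at its centre, 5 mm above its underside.
- marker_center (a point): Felt marker with a white barrel and dark blue cap, 126 mm long (its y axis), 17 mm thick, lying on the table. The point is at its centre, 8.5 mm above its underside.
- jar_holder: Jar's holder: square wooden block 84 x 84 x 14 mm with the largest round well, 60 mm diameter, 8 mm deep, cork floor 6 mm above the table, 2 mm chamfer at the mouth. Fixed; its top is 14 mm above the table. Origin at the centre of its underside, straight below the well's centre; z up. 
- plug_holder: Plug's holder: square wooden block 70 x 70 x 14 mm with the middle-sized round well, 46 mm diameter, 8 mm deep, cork floor 6 mm above the table, 2 mm chamfer. Fixed; its top is 14 mm above the table. Origin at the centre of its underside, straight below the well's centre; z up. 
- stamp_holder: Stamp's holder: square wooden block 56 x 56 x 14 mm with the smallest round well, 32 mm diameter, 8 mm deep, cork floor 6 mm above the table, 2 mm chamfer. Fixed; its top is 14 mm above the table. Origin at the centre of its underside, straight below the well's centre; z up. 
- tile_holder: Tile's holder: wooden block 104 (its x axis) x 82 x 14 mm with a rectangular well 84 mm along its x axis by 62 mm along its y axis, 5 mm deep, cork floor 9 mm above the table, 2 mm chamfer. The tile lies in it with its long side along the long side of the well, either way round. Fixed; its top is 14 mm above the table. Origin at the centre of its underside, straight below the well's centre; z up. 
- marker_holder: Marker's holder: long wooden block 48 x 156 (its y axis) x 14 mm with a slot-like well 30 mm along its x axis by 138 mm along its y axis, 6 mm deep, cork floor 8 mm above the table, 2 mm chamfer. The marker lies in it along the slot, either way round. Fixed; its top is 14 mm above the table. Origin at the centre of its underside, straight below the well's centre; z up. 
Not all that is in view belongs to the job. Leave any blue or yellow look-alike of the plug_holder alone.

How it is judged:
By the outcome, as a careful person would: the job done as asked, in the order asked, and still so for the second after the job is handed in, with the robot touching nothing.
It also fails if it takes over 141 s, if anything falls off the work surface, if the arm or the gripper's body presses on something with over 40 N, if the wrist force passes 120 N, or if a joint passes its speed limit or range.

## Working session

There is one attempt and no reset: what is moved stays moved. The work goes in short steps, each a Python script; the robot and the scene stay as the last script left them, time stands still between calls to the robot, and variables do not carry over. Pictures are saved under pics/ and viewed, at most 14 in all, crops included, and the job is handed in when it is done.

```bash
mkdir -p pics; ls
cat > h.py <<'E'
import numpy as np, cv2
from scipy.spatial.transform import Rotation as Ro
from cell import robot, grip, kin, viewer
def snap(cam):
    inf=viewer.camera_info(cam); im=viewer.read_camera(cam); return im,inf
def save(im,f): cv2.imwrite('pics/'+f,im[:,:,::-1])
def toworld(p,inf): return np.array(inf['R']).T@(np.array(p)-np.array(inf['t']))
def pix2plane(uv,inf,z):
    K=np.array(inf['camera_matrix']);d=(np.array(uv,float)-K[:2,2])/[K[0,0],K[1,1]]
    s=d.copy()
    for _ in range(30): s=d/(1+inf['k1']*(s@s))
    R=np.array(inf['R']);c=-R.T@np.array(inf['t']);r=R.T@np.array([s[0],s[1],1]);
    return c+r*(z-c[2])/r[2]
def proj(X,inf):
    c=np.array(inf['R'])@X+np.array(inf['t']);s=c[:2]/c[2];s=s*(1+inf['k1']*(s@s));K=np.array(inf['camera_matrix']);return s*[K[0,0],K[1,1]]+K[:2,2]
NAMES=['jar_center','plug_center','stamp_center','tile_center','marker_center','jar_holder','plug_holder','stamp_holder','tile_holder','marker_holder']
E
python3 - <<'E'
from h import *
print(robot.observe())
for c in ['top','side','wrist']:
    im,inf=snap(c); save(im,c+'0.png'); print(c,np.round(-np.array(inf['R']).T@inf['t']),inf['k1'],np.round(np.array(inf['R'])[2],2))
    if c=='wrist': continue
    for n in NAMES:
        for d in viewer.pinpoint(n,c)[:4]: print(c,n,round(d['confidence'],2),np.round(toworld(d['at'],inf)), np.round(proj(toworld(d['at'],inf),inf)))
E
```

```text
pics
{'t': 0.0, 'joints': array([-1.39299822,  0.46837996, -0.01162924,  1.60361699,  0.00598811,
        1.07141774, -0.05629584]), 'joint_velocities': array([-0.00149254, -0.00114931,  0.00160037,  0.00156639, -0.0001531 ,
        0.00083146, -0.00137949]), 'joint_torque': array([-5.80250344e-04, -5.20583797e+01, -1.30357750e-02, -2.43746245e+01,
       -5.66301530e-02,  1.75711722e-02,  1.82585600e-04]), 'tcp_pos': array([142.27592165, 633.63270597, 213.64131242]), 'tcp_rot': array([-3.46179676e-01, -3.12236456e+00,  2.80335784e-03]), 'contact_force': array([ 0.62552064,  0.08488568, -0.38758751]), 'wrist_torque': array([-0.01839169, -0.02666828, -0.0391359 ]), 'grip_force': 0.0, 'grip_width': 1.0010556732914695}
top [ 454.  127. 1579.] -0.08006819135096514 [ 0.04 -0.01 -1.  ]
top jar_center 0.48 [397. 271.  28.] [276. 230.]
top plug_center 0.57 [ 420. -253.   16.] [424. 225.]
top stamp_center 0.41 [617. 270.  31.] [277. 167.]
top marker_center 0.47 [477. 108.   6.] [323. 207.]
top jar_holder 0.7 [625. 267.  -4.] [279. 166.]
top plug_holder 0.86 [406. 446.  -2.] [228. 226.]
top pl
[... 521 characters left out ...]
174.]
side stamp_center 0.4 [616. 274.  24.] [285. 230.]
side tile_center 0.46 [447. -70.  -1.] [337. 195.]
side marker_center 0.52 [476. 108.   7.] [331. 213.]
side jar_holder 0.81 [627. 267.   1.] [281. 236.]
side plug_holder 0.91 [543. 434.  -1.] [311. 265.]
side plug_holder 0.85 [585. 568.  -6.] [293. 295.]
side plug_holder 0.74 [407. 446.  -0.] [364. 267.]
side stamp_holder 0.57 [ 634. -136.   -4.] [284. 189.]
side tile_holder 0.78 [ 509. -355.   -4.] [318. 170.]
side marker_holder 0.68 [642.  79.   2.] [279. 210.]
side marker_holder 0.51 [ 507. -353.   -4.] [318. 170.]
side marker_holder 0.27 [ 422. -252.   13.] [341. 175.]
wrist [ 73. 649. 385.] -0.0453417455248894 [ 0.25 -0.05 -0.97]
```

Run:
```python
import cv2
im=cv2.imread('pics/top0.png'); cv2.imwrite('pics/top0c.png',cv2.resize(im[100:290,150:500],(800,434),interpolation=cv2.INTER_CUBIC))
```

```text
(no output)
```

View pics/top0c.png

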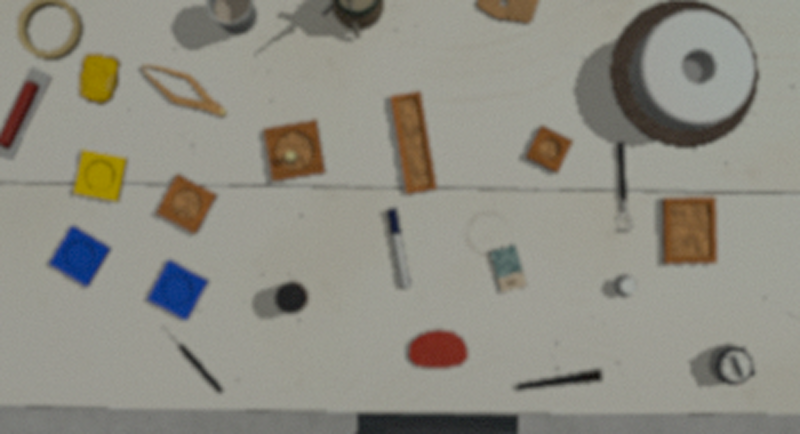

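View pics/side0.png

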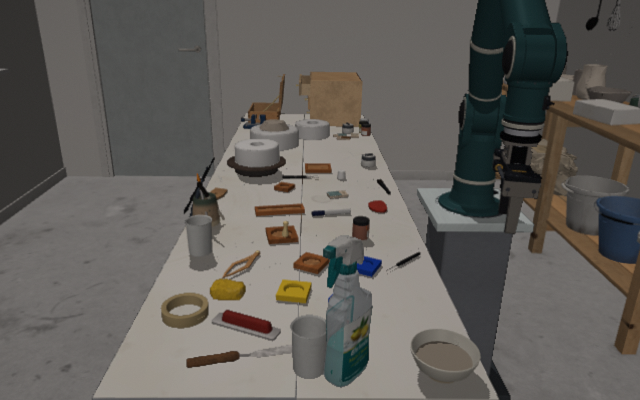

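The top view shows wood plug holder at crop (186,204), jar (291,297), jar holder with the stamp (292,150), marker (398,248), its slot (412,142), tile (507,268) next to a wire loop (487,232), stamp holder (547,148), plug (625,286) and tile holder (688,230). The blue and yellow look-alikes are further left. The side view agrees. Next is a wrist survey.

```bash
cat >> h.py <<'E'
def down(th):
    a=(th+np.pi/2)/2; return np.pi*np.array([np.cos(a),np.sin(a),0])
def near(th,p):
    az=np.arctan2(p[1],p[0]); return az+(th-az+np.pi/2)%np.pi-np.pi/2
def look(x,y,z=330,th=None):
    th=np.arctan2(y,x) if th is None else th
    robot.movep([x,y,z],down(th)); robot.hold(0.25)
    return snap('wrist')
E
python3 - <<'E'
from h import *
import pickle
S={'E':(470,420,['plug_holder']),'A':(480,255,['jar_center','stamp_center','jar_holder']),'B':(540,90,['marker_center','marker_holder']),
'C':(530,-100,['tile_center','stamp_holder']),'D':(450,-290,['plug_center','tile_holder'])}
tiles=[]
for k,(x,y,ns) in S.items():
    im,inf=look(x,y); save(im,'w'+k+'.png'); tiles.append(im); pk={'inf':inf}
    for n in ns:
        for d in viewer.pinpoint(n,'wrist')[:3]:
            w=toworld(d['at'],inf); print(k,n,round(d['confidence'],2),np.round(w,1),np.round(proj(w,inf)))
        m=viewer.silhouettes(n,'wrist')
        pk[n]=[(d['confidence'],d['mask']) for d in m]
    pickle.dump(pk,open('w%s.pkl'%k,'wb'))
print(robot.observe()['t'])
t=[cv2.resize(i,(400,250),interpolation=cv2.INTER_AREA) for i in tiles]
save(np.vstack([np.hstack(t[1:3]),np.hstack(t[3:5])]),'m1.png')
E
```

```text
E plug_holder 0.83 [ 5.792e+02  5.674e+02 -1.000e-01] [438. 134.]
E plug_holder 0.77 [539.2 431.2   2.3] [357. 183.]
E plug_holder 0.75 [ 4.061e+02  4.404e+02 -1.000e-01] [296. 120.]
A jar_center 0.78 [398.7 263.7  29.6] [270. 129.]
A jar_center 0.37 [615.5 262.7  30.2] [402. 200.]
A stamp_center 0.79 [617.5 264.   29.4] [403. 200.]
A jar_holder 0.66 [624.1 267.2  -2. ] [403. 195.]
B marker_center 0.86 [479.4  99.5   5.2] [280. 147.]
B marker_center 0.45 [642.6  80.8   4.5] [384. 177.]
B marker_holder 0.6 [644.4  76.6   2.5] [384. 179.]
C tile_center 0.81 [446.6 -68.8   4.5] [260. 149.]
C stamp_holder 0.73 [ 625.9 -130.9    4.2] [384. 168.]
D plug_center 0.64 [ 420.8 -253.9   14. ] [288. 150.]
D tile_holder 0.86 [ 5.082e+02 -3.567e+02  2.000e-01] [374. 175.]
8.2083
```

View pics/m1.png

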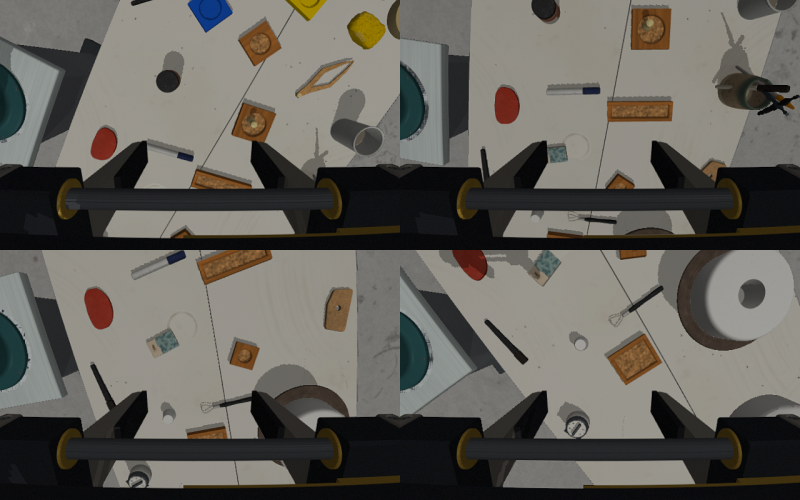

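View pics/wC.png

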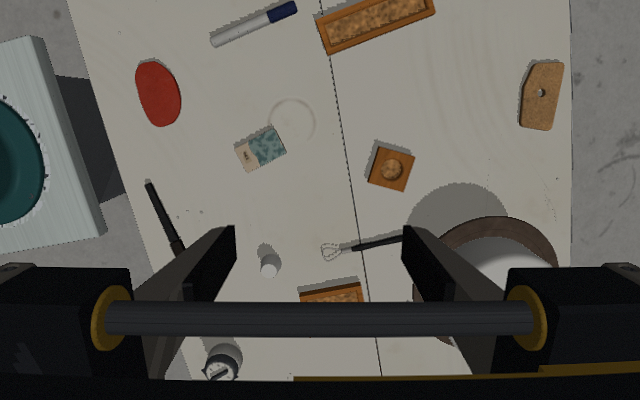

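The ring by the tile is only a stain. At (260,148) in wC lies the tile, at (390,167) the stamp holder and at (268,262) the plug. I'll fit model outlines to the masks.

```bash
cat >> h.py <<'E'
from scipy.optimize import minimize
def box(a,b,h): return np.array([[sx*a/2,sy*b/2,z] for sx in(-1,1) for sy in(-1,1) for z in(0,h)])
def cyl(d,h,d2=None):
    t=np.linspace(0,2*np.pi,24,endpoint=False); return np.vstack([np.c_[dd/2*np.cos(t),dd/2*np.sin(t),0*t+z] for dd,z in((d,0),(d2 or d,h))])
M={'jar_center':cyl(48,58),'plug_center':cyl(34,30,30),'tile_center':box(74,51,10),'marker_center':np.vstack([box(17,126,0)+[0,0,8.5],box(6,126,17)]),
'jar_holder':box(84,84,14),'plug_holder':box(70,70,14),'stamp_holder':box(56,56,14),'tile_holder':box(104,82,14),'marker_holder':box(48,156,14),'stamp_center':cyl(20,45)+[0,0,6]}
def fit(n,mask,inf,x0):
    P=M[n]; F=4
    big=cv2.resize(mask.astype(np.uint8),None,fx=F,fy=F,interpolation=cv2.INTER_NEAREST)>0
    def cost(v):
        c,s=np.cos(v[2]/30),np.sin(v[2]/30); W=P@np.array([[c,s,0],[-s,c,0],[0,0,1]])+[v[0],v[1],0]
        uv=np.array([proj(w,inf) for w in W]); h=cv2.convexHull(np.float32((uv+.5)*F-.5))
        r=np.zeros(big.shape,np.uint8); cv2.fillConvexPoly(r,np.round(h*16).astype(np.int32),1,shift=4); r=r>0
        return 1-(r&big).sum()/(r|big).sum()
    best=None
    sy='box' if len(P)<24 else 'cyl'
    for a in (np.arange(0,np.pi,np.pi/6) if sy=='box' else [0]):
        o=minimize(cost,[x0[0],x0[1],a*30],method='Nelder-Mead',options={'initial_simplex':np.array([x0[0],x0[1],a*30])+np.array([[0,0,0],[8,0,0],[0,8,0],[0,0,8]])})
        if best is None or o.fun<best.fun: best=o
    return best.x[0],best.x[1],best.x[2]/30,1-best.fun
E
python3 - <<'E'
from h import *
import pickle
X={'jar_center':(399,264),'stamp_center':(617,266),'jar_holder':(625,267),'plug_holder':(541,433),'marker_center':(478,104),'marker_holder':(642,80),'tile_center':(447,-69),'stamp_holder':(630,-132),'plug_center':(421,-254),'tile_holder':(510,-355)}
res={}
for k in 'EABCD':
    pk=pickle.load(open('w%s.pkl'%k,'rb'))
    for n,ms in pk.items():
        if n=='inf': continue
        u=proj(np.array([*X[n],10]),pk['inf'])
        for c,m in ms:
            v,uu=np.nonzero(m)
            if np.hypot(uu.mean()-u[0],v.mean()-u[1])<25:
                r=fit(n,m,pk['inf'],X[n]); res[n]=r; print(k,n,round(c,2),m.sum(),np.round(r,3)); break
        else: print('none',n)
pickle.dump(res,open('res.pkl','wb'))
E
```

```text
E plug_holder 0.75 2218 [ 5.40288e+02  4.32447e+02 -4.77000e-01  9.77000e-01]
A jar_center 0.64 1100 [3.98715e+02 2.63913e+02 1.39000e-01 9.33000e-01]
A stamp_center 0.79 203 [6.12209e+02 2.70592e+02 2.81000e-01 7.00000e-01]
A jar_holder 0.7 2855 [625.74  265.823   1.748   0.896]
B marker_center 0.86 923 [475.463 101.222   1.763   0.9  ]
B marker_holder 0.94 3341 [640.95   80.063   1.75    0.956]
C tile_center 0.82 1218 [ 4.47893e+02 -7.39350e+01  3.08000e-01  6.96000e-01]
C stamp_holder 0.84 1560 [ 634.876 -133.744    1.111    0.948]
D plug_center 0.66 423 [ 4.23261e+02 -2.53367e+02  1.48000e-01  9.36000e-01]
D tile_holder 0.73 3789 [ 5.10078e+02 -3.56416e+02  2.60000e-02  9.74000e-01]
```

```bash
cat >> h.py <<'E'
def close(n,x,y,z=190,th=None):
    im,inf=look(x,y,z,th); out=[]
    for d in viewer.pinpoint(n,'wrist')[:2]:
        w=toworld(d['at'],inf); out.append(w); print(n,'pin',round(d['confidence'],2),np.round(w,1))
    for d in viewer.silhouettes(n,'wrist')[:2]:
        r=fit(n,d['mask'],inf,(x,y)); print(n,'fit',round(d['confidence'],2),np.round(r,3))
    return im,inf
def draw(im,inf,n,x,y,th):
    im=np.ascontiguousarray(im); c,s=np.cos(th),np.sin(th); W=M[n]@np.array([[c,s,0],[-s,c,0],[0,0,1]])+[x,y,0]
    h=cv2.convexHull(np.int32([proj(w,inf) for w in W])); cv2.polylines(im,[h],True,(255,0,255),1); return im
E
python3 - <<'E'
from h import *
im,inf=close('stamp_center',616,266)
for d in viewer.pinpoint('jar_holder','wrist')[:1]: print(toworld(d['at'],inf))
for d in viewer.silhouettes('jar_holder','wrist')[:1]: print(fit('jar_holder',d['mask'],inf,(625,266)))
im=draw(im,inf,'jar_holder',625.7,265.8,1.748)
save(im,'stamp.png'); print(robot.observe()['t'])
E
```

```text
stamp_center pin 0.79 [615.3 266.1  30.1]
stamp_center fit 0.6 [ 6.13694e+02  2.72193e+02 -2.20000e-01  7.30000e-01]
[624.25546438 262.81018622  -1.4035544 ]
(np.float64(625.8993718800323), np.float64(265.5142285559997), np.float64(1.7523218972848273), np.float64(0.9286385830831286))
10.85
```

View pics/stamp.png

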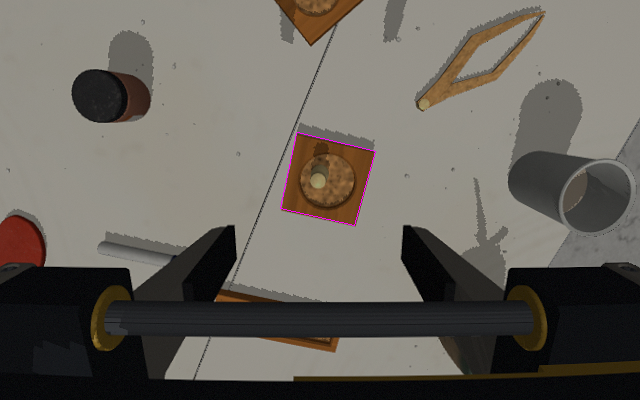

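```bash
cat >> h.py <<'E'
def st(tag=''):
    o=robot.observe(); print(tag,round(o['t'],1),'tcp',np.round(o['tcp_pos'],1),'F',np.round(o['contact_force'],1),'w',round(o['grip_width']*92,1),'gf',round(o['grip_force'],1))
def pick(x,y,tip,th,N=20,open_=1.0,up=150):
    th=near(th,(x,y)); robot.movep([x,y,up],down(th)); grip(open_)
    robot.servo_line([x,y,tip+25],200); robot.servo_line([x,y,tip],60); grip(0.0,N); st('gripped')
    robot.servo_line([x,y,up],150); robot.hold(.1); st('lifted')
def place(x,y,tip,th,rel=0.3,up=150):
    th=near(th,(x,y)); robot.movep([x,y,up],down(th)); robot.servo_line([x,y,tip+20],200); robot.servo_line([x,y,tip],40); robot.hold(.2); st('down')
    w=robot.observe()['grip_width']; grip(min(1,w+rel)); robot.servo_line([x,y,up],200); st('done')
E
python3 - <<'E'
from h import *
robot.hold(0.1); inf=viewer.camera_info('wrist'); p=pix2plane((317,181),inf,51); print(p)
x,y=p[:2]
if np.hypot(x-616,y-267)<6: pick(x,y,17,np.arctan2(y,x),15,0.7)
im,_=snap('wrist'); save(im,'st2.png')
E
```

```text
[612.68524451 269.5633429   51.        ]
gripped 13.8 tcp [612.8 269.7  17.1] F [ 0.2 -0.6  0.3] w 17.0 gf 14.7
lifted 15.0 tcp [612.  269.3 148.7] F [-0.5  1.  -0.5] w 17.1 gf 14.7
```

View pics/st2.png

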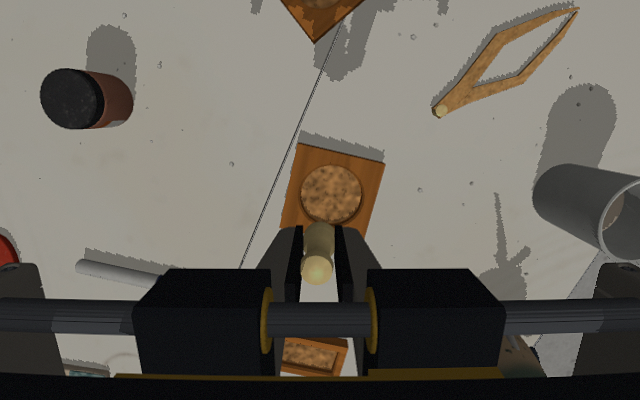

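Run:
```python
from h import *
inf=viewer.camera_info('wrist'); o=robot.observe()['tcp_pos']; print(proj(np.array([o[0],o[1],o[2]+34]),inf))
im,inf=close('stamp_holder',634,-133,150)
save(draw(im,inf,'stamp_holder',634.9,-133.7,1.11),'sh.png')
```

```text
[318.91589818 270.19098308]
stamp_holder pin 0.79 [ 627.7 -132.1    4.7]
stamp_holder fit 0.76 [ 634.343 -133.277    1.109    0.975]
```

View pics/sh.png

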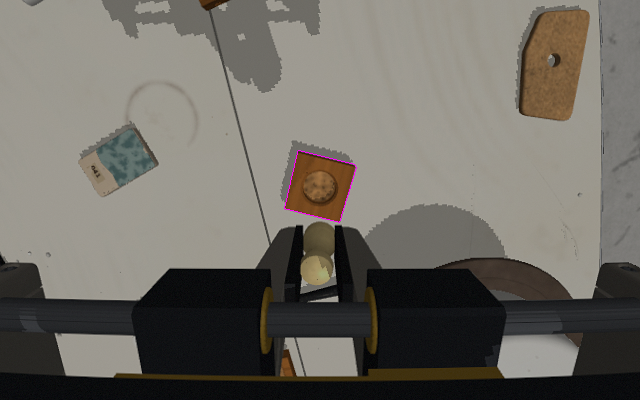

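Run:
```python
from h import *
place(634.6,-133.5,18,0.6,rel=0.2)
im,inf=snap('wrist'); tiles=[im]
grip(1.0); im2,inf2=close('jar_center',399,264,200,np.arctan2(264,399)); 
save(np.vstack([cv2.resize(i,(480,300),interpolation=cv2.INTER_AREA) for i in (im,im2)]),'a.png')
```

```text
down 19.2 tcp [ 634.7 -133.6   18.1] F [ 0.9 -0.4 -0.6] w 17.2 gf 14.7
done 20.4 tcp [ 633.8 -133.   148.9] F [-0.2  0.8 -0.7] w 35.6 gf 0.0
jar_center pin 0.7 [400.3 260.6  28.8]
jar_center pin 0.65 [540.1 429.2  -0.9]
jar_center fit 0.85 [3.97955e+02 2.64334e+02 1.66000e-01 9.68000e-01]
```

View pics/a.png

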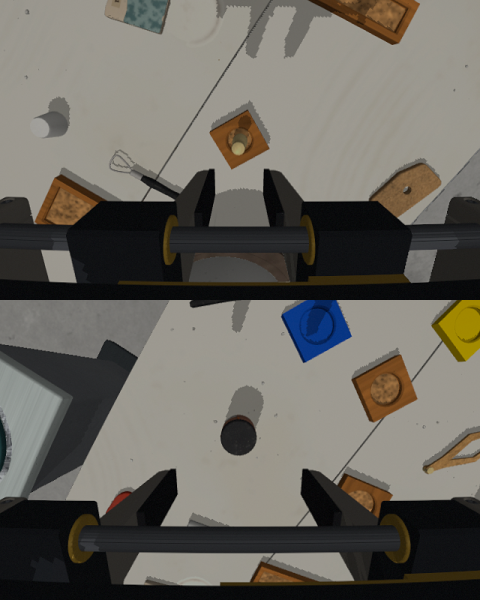

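Stamp is seated at (240,140) in the upper half; the jar is at (238,436). Jar next, then a look at the marker.

Run:
```python
from h import *
pick(398.2,264.2,12,np.arctan2(264,398),30)
place(625.8,265.7,19,np.arctan2(265,625),rel=0.25)
im,inf=snap('wrist')
grip(1.0)
im2,inf2=close('marker_center',477,103,200,0.0)
im2=draw(im2,inf2,'marker_center',475.5,101.2,1.763)
for d in viewer.silhouettes('marker_holder','wrist')[:1]: print('MH',np.round(fit('marker_holder',d['mask'],inf2,(641,80)),2))
save(np.vstack([cv2.resize(i,(480,300),interpolation=cv2.INTER_AREA) for i in (im,im2)]),'b.png')
```

```text
gripped 26.1 tcp [398.2 264.2  12.1] F [0.1 0.3 0.9] w 47.6 gf 30.0
lifted 27.2 tcp [397.7 263.7 149.1] F [ 0.1  0.4 -0.6] w 47.6 gf 30.0
down 29.7 tcp [625.9 265.7  19.1] F [ 0.8 -0.2 -0.6] w 47.3 gf 30.0
done 31.0 tcp [624.9 265.7 148.9] F [ 0.7  1.1 -1.4] w 70.2 gf 0.0
marker_center pin 0.79 [478.6 100.7   5.9]
marker_center pin 0.16 [626.5 261.6  35.8]
marker_center fit 0.93 [476.143 100.867   1.763   0.947]
MH [641.73  79.71   1.75   0.97]
```

View pics/b.png

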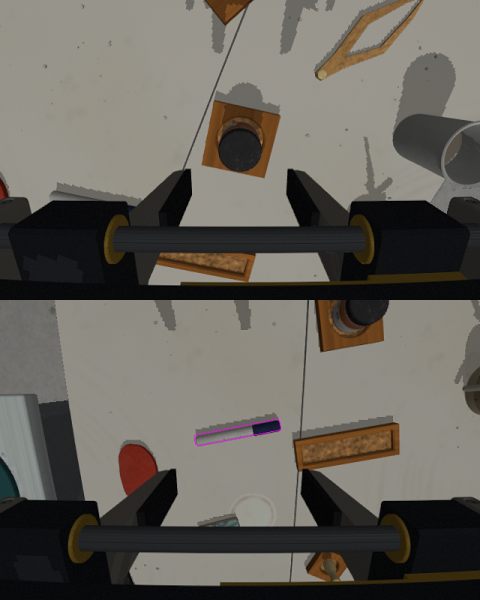

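Run:
```python
from h import *
pick(476,101,5.5,1.763,20,0.6)
im,_=snap('wrist')
place(641.4,79.8,15.3,1.75,rel=0.15)
im1,_=snap('wrist')
grip(1.0)
im2,inf2=close('tile_center',447,-70,200,0.0)
save(np.vstack([cv2.resize(i,(448,280),interpolation=cv2.INTER_AREA) for i in (im,im1)]),'c.png')
save(im2,'tile.png')
```

```text
gripped 37.1 tcp [476.  101.1   5.6] F [-0.4  0.3  0.8] w 16.3 gf 20.0
lifted 38.3 tcp [475.4 100.8 149.1] F [0.7 0.2 0. ] w 16.2 gf 20.0
down 42.1 tcp [641.4  79.8  15.4] F [ 0.1  0.2 -0.1] w 16.0 gf 20.0
done 43.3 tcp [640.7  80.2 148.8] F [-0.2 -0.   0.5] w 29.7 gf 0.0
tile_center pin 0.61 [445.6 -72.6   6. ]
tile_center fit 0.59 [445.974 -74.682   3.442   0.733]
tile_center fit 0.48 [447. -70.   0.   0.]
```

View pics/c.png

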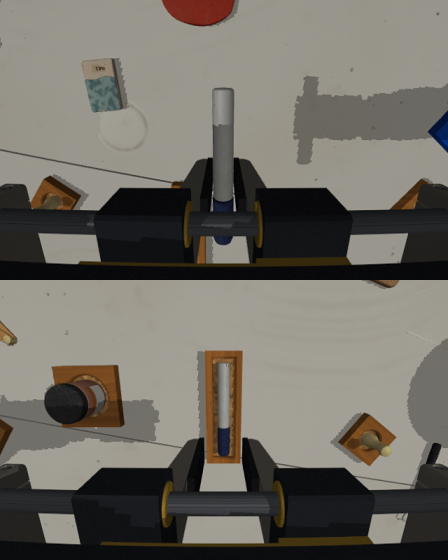

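View pics/tile.png

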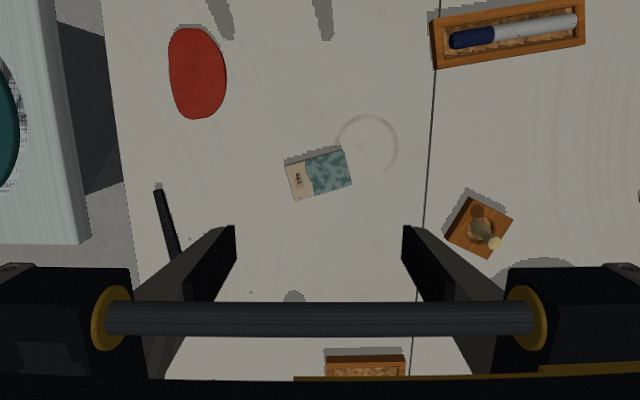

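Run:
```python
from h import *
inf=viewer.camera_info('wrist')
c=[pix2plane(p,inf,10)[:2] for p in [(285,160),(342,148),(352,185),(297,200)]]
print(np.round(c,1),[round(np.linalg.norm(c[i]-c[i-1]),1) for i in range(4)],np.mean(c,0))
h=[pix2plane(p,inf,14)[:2] for p in [(430,15),(580,-5),(585,45),(436,68)]];print([round(np.linalg.norm(h[i]-h[i-1]),1) for i in range(4)])
im=cv2.imread('pics/tile.png'); save(cv2.resize(im[130:220,260:380],(480,360),interpolation=cv2.INTER_CUBIC)[:,:,::-1],'tz.png')
```

```text
[[410.3 -53. ]
 [472.5 -39.9]
 [484.4 -81. ]
 [422.7 -98.4]] [np.float64(47.1), np.float64(63.6), np.float64(42.9), np.float64(64.1)] [447.47483565 -68.08721221]
[np.float64(51.0), np.float64(153.9), np.float64(49.0), np.float64(157.5)]
```

View pics/tz.png

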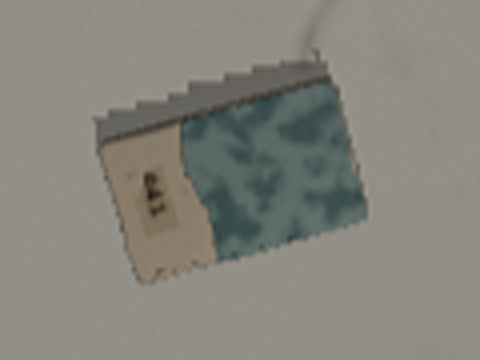

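Run:
```python
from h import *
inf=viewer.camera_info('wrist')
c=np.array([pix2plane(np.array(p)/4+[260,130],inf,10)[:2] for p in [(98,143),(328,80),(368,215),(140,284)]])
l=(c[1]-c[0]+c[2]-c[3]); a=np.arctan2(l[1],l[0]); m=c.mean(0)
print(np.round(c,1),[round(np.linalg.norm(c[i]-c[i-1]),1) for i in range(4)],m,a)
pick(m[0],m[1],5,a+np.pi/2,20,1.0,up=170)
im,inf=close('tile_holder',510,-356,220)
save(im,'th.png')
```

```text
[[409.6 -59.4]
 [472.5 -42. ]
 [484.4 -79.6]
 [420.4 -99.6]] [np.float64(41.7), np.float64(65.3), np.float64(39.4), np.float64(67.0)] [446.72874998 -70.15673148] 0.28589260839831604
gripped 49.6 tcp [446.7 -70.1   5. ] F [ 0.5  0.2 -0.4] w 42.2 gf 20.0
lifted 50.9 tcp [446.3 -70.2 169.4] F [-0.2  0.3 -0.1] w 42.0 gf 20.0
tile_holder pin 0.79 [ 5.115e+02 -3.551e+02 -2.000e-01]
tile_holder fit 0.59 [ 509.841 -355.973    3.158    0.619]
```

View pics/th.png

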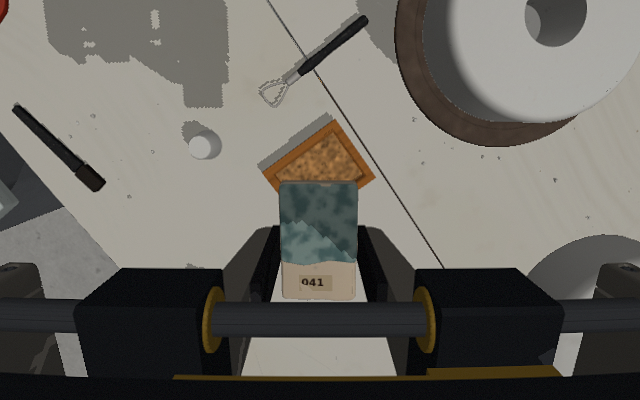

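Run:
```python
from h import *
for c in ['top','side']:
    im,inf=snap(c)
    for d in viewer.pinpoint('tile_center',c): print(c,round(d['confidence'],2),np.round(toworld(d['at'],inf)))
    for d in viewer.silhouettes('tile_center',c):
        v,u=np.nonzero(d['mask']); print(' sil',round(d['confidence'],2),len(u),u.mean().round(),v.mean().round(),np.round(pix2plane((u.mean(),v.mean()),inf,8)))
# earlier survey views: sat colours of teal elsewhere in the initial top picture
im=cv2.imread('pics/top0.png'); hsv=cv2.cvtColor(im,cv2.COLOR_BGR2HSV)
m=((hsv[:,:,0]>75)&(hsv[:,:,0]<105)&(hsv[:,:,1]>50)&(hsv[:,:,2]>50)).astype(np.uint8)
n,_,s,ce=cv2.connectedComponentsWithStats(m); print([(np.round(ce[i]),s[i,4]) for i in range(1,n) if s[i,4]>8])
import pickle
pk=pickle.load(open('wC.pkl','rb'))
print(pk['tile_center'][0][1].sum(), robot.observe()['t'])
```

```text
top 0.7 [ 514. -352.  220.]
 sil 0.6 141 466.0 195.0 [ 530. -408.    8.]
side 0.62 [ 509. -356.  215.]
 sil 0.52 69 316.0 116.0 [  501. -1308.     8.]
[(array([87., 16.]), np.int32(13)), (array([ 66., 189.]), np.int32(20)), (array([ 89., 196.]), np.int32(12)), (array([114., 206.]), np.int32(295)), (array([593., 236.]), np.int32(21)), (array([357., 325.]), np.int32(611)), (array([ 97., 343.]), np.int32(347)), (array([115., 353.]), np.int32(45)), (array([123., 356.]), np.int32(12)), (array([122., 360.]), np.int32(16)), (array([132., 362.]), np.int32(29)), (array([368., 379.]), np.int32(496)), (array([ 99., 367.]), np.int32(84)), (array([142., 365.]), np.int32(14)), (array([148., 369.]), np.int32(11)), (array([155., 373.]), np.int32(15)), (array([149., 373.]), np.int32(11)), (array([158., 379.]), np.int32(24)), (array([169., 381.]), np.int32(50)), (array([185., 389.]), np.int32(15)), (array([204., 395.]), np.int32(98))]
1218 52.7833
```

The tile measures 42 mm across in the gripper rather than 51, but it is the only tile in front of the robot and was found consistently. I'll place it, then look at the plug.

Run:
```python
from h import *
place(510,-356.2,15,0.022+np.pi/2,rel=0.2,up=170)
im,inf=snap('wrist')
for d in viewer.pinpoint('tile_center','wrist')[:2]: print('tile',round(d['confidence'],2),np.round(toworld(d['at'],inf),1))
for d in viewer.silhouettes('tile_center','wrist')[:1]:
    v,u=np.nonzero(d['mask']); r=cv2.minAreaRect(np.float32([pix2plane(p,inf,19)[:2] for p in zip(u,v)])); print('tile rect z19',r)
grip(1.0)
im2,inf2=close('plug_center',422.5,-253.5,190,np.arctan2(-253,422))
save(np.vstack([cv2.resize(i,(480,300),interpolation=cv2.INTER_AREA) for i in (im,im2)]),'d.png')
```

```text
down 55.2 tcp [ 510.  -356.3   15.1] F [-0.1 -0.4 -1. ] w 42.1 gf 20.0
done 56.6 tcp [ 509.6 -355.4  168.9] F [ 0.4  0.2 -0.4] w 60.5 gf 0.0
tile 0.59 [ 509.9 -356.3   16. ]
plug_center pin 0.92 [ 421.  -250.7   13.4]
plug_center fit 0.64 [ 4.22593e+02 -2.52875e+02  8.20000e-02  9.06000e-01]
```

Run:
```python
from h import *
pick(422.5,-253,9.5,np.arctan2(-253,422),20)
if robot.observe()['grip_width']*92>25:
    im,inf=close('plug_holder',540,432,190)
```

```text
gripped 61.3 tcp [ 422.5 -253.     9.5] F [ 1.1  0.2 -0.4] w 29.3 gf 19.7
lifted 62.5 tcp [ 421.9 -252.7  149.2] F [ 0.6 -0.7 -1.6] w 29.4 gf 19.7
plug_holder pin 0.91 [ 4.034e+02  4.416e+02 -2.000e-01]
plug_holder pin 0.89 [581.  565.7  -3.2]
plug_holder fit 0.73 [ 5.40276e+02  4.32411e+02 -4.71000e-01  9.62000e-01]
plug_holder fit 0.71 [540. 432.   0.   0.]
```

Run:
```python
from h import *
place(540.3,432.4,16.5,np.arctan2(432,540),rel=0.25)
T=[snap('wrist')[0]]
for n in ('plug_center','plug_holder'):
    inf=viewer.camera_info('wrist')
    for d in viewer.pinpoint(n,'wrist')[:3]: print(n,np.round(toworld(d['at'],inf),1))
C={'jar_center':(626,266),'marker_center':(641,80),'stamp_center':(634,-133),'tile_center':(510,-356)}
for n,(x,y) in C.items():
    im,inf=look(x,y,230,np.arctan2(y,x)); T.append(im)
    for d in viewer.pinpoint(n,'wrist')[:1]: print(n,round(d['confidence'],2),np.round(toworld(d['at'],inf),1))
T=[i[60:260,160:480] for i in T]+[np.zeros((200,320,3),np.uint8)]
save(np.vstack([np.hstack(T[k:k+2]) for k in (0,2,4)]),'fin.png'); st()
```

```text
down 67.2 tcp [540.4 432.4  16.6] F [-0.8 -0.3 -0.3] w 29.6 gf 19.7
done 68.5 tcp [539.4 432.2 148.8] F [-0.2 -0.2  0.4] w 52.9 gf 0.0
plug_center [538.3 434.   21.5]
plug_holder [538.3 433.2   3.3]
plug_holder [582.2 566.4  -1.7]
plug_holder [405.4 439.6  -0.8]
jar_center 0.92 [625.5 263.1  31.6]
marker_center 0.68 [644.1  75.1  15.2]
stamp_center 0.74 [ 636.7 -139.4   29.6]
tile_center 0.93 [ 509.2 -358.6   13.2]
 73.5 tcp [ 510.6 -355.2  229.9] F [-0.2 -0.8 -0.5] w 52.7 gf 0.0
```

View pics/fin.png

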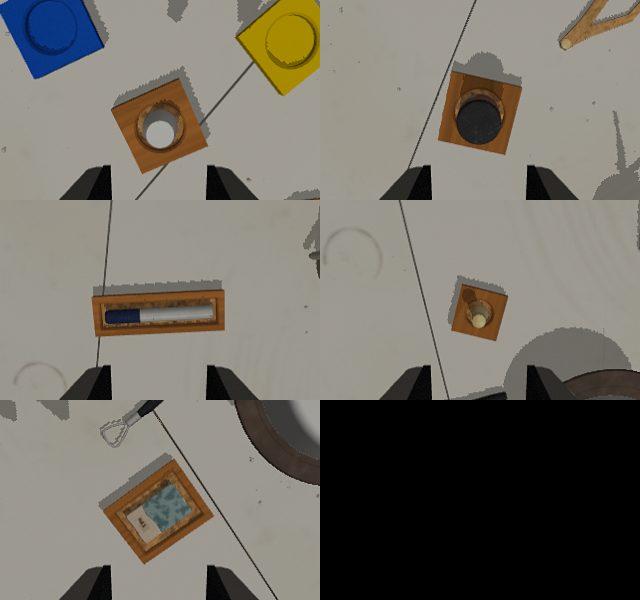

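All five pieces sit inside their wells: plug (160,128), jar (478,115), marker (160,315), stamp (480,315) and tile (160,510).

```bash
python3 -c "
from h import *
print(robot.job_done())"
```

```text
the job is handed in; nothing more can be done
None
```

I put all five pieces in their wells, moving the stamp out before the jar went in, and handed the job in at about 74 s with the gripper empty; the result of the judging was not shown, and the tile measured about 66 x 42 mm rather than the stated 74 x 51 mm, but it was the only tile I found in front of the robot.

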